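Set the length stop of the crosscut board and bring the work up to it

ROBOT

A 6-joint arm with a two-finger parallel gripper is mounted at the origin on a cart in front of the work surface, level with it; the furniture and walls round the work are solid. World frame = base frame: x ahead of the robot, y to its left, z up, the work surface at z = 0. Lengths are in m, angles in rad, forces in N, time in s.
With the tool pointing down it reaches from about 0.25 to 0.775 m from the base axis. Payload 4 kg.
Tool frame: the origin (TCP) lies midway between the tips of the shut fingers; the grasp point (between the pads) lies 19 mm behind it (robot.tcp_to_grasp is the distance from the TCP to the grasp point, in m); z points along the fingers, y is the line along which they close (so a half turn about z gives the same grasp; the last joint's range is limited). The gripper opens to 94 mm and grips with 3 to 60 N. Pads are 16 mm wide; open, the fingers measure 119 mm over their backs; the gripper's body (75 mm by 177 mm) begins 78 mm behind the grasp point.
Start: joints at [1.1, 0.087, 1.371, -0, 1.684, -0.103], TCP at [0.198, 0.513, 0.206] pointing down, gripper open.
Joint ranges: [-3.1, 3.1], [-0.76, 2.03], [0.27, 2.55], [-1.08, 4.22], [0.17, 2.65], [-2.57, 2.57]. Speed limits (rad/s): [2.79, 2.79, 3.14, 3.14, 3.14, 3.14].

INTERFACE

Orientations are given as [roll, pitch, yaw] about the fixed x, y, z axes, in that order (R = Rz(yaw) Ry(pitch) Rx(roll)).
In Python, from bench import robot, viewer gives the robot as it stands. The module is installed in compiled form; this text tells all that it offers.
- The arm moves only by the shell command python3 -m handwheel 'ROWS' [OPENING]. ROWS is JSON, a list of rows, each a list of 6 numbers: the shift along the tool's x, y, z in units of 0.2 m (1.0 is 0.2 m), then the turn, a rotation vector about the tool's x, y, z in units of 30 degrees (1.0 is 30 degrees). In form: [[x, y, z, wx, wy, wz], ...]. A call has 1 to 10 rows; each row is the pose to reach, as a shift and turn from the pose commanded when the call began, along the tool's axes at that moment; what a row does not reach only later rows make up. A row lasts 1/12 s, in which the tool goes at most 41.7 mm and 7.16 degrees, less where a joint would pass 70% of its speed; a pose out of reach is approached as far as the arm can. A call with a number of a shift or a turn outside -1 to 1 is refused whole. A call with a gripper value outside its range is refused whole. OPENING is the gripper's target within -1 to 1 (shut at 1, half-way at 0, fully open at -1), set as the call begins (- or left out, the last holds). The fingers move at their own pace and stop on an object; the grip force is fixed at half the most. Time passes only in rows, so rows that repeat a pose let the fingers close. It gives the time, the measured TCP pose, the force, the opening and the grip force at its end, in the units of the state.
- robot.get_obs(): the state, without advancing time (a new reading comes with each control period).
- viewer.snapshot(name): name is "side" or "top"; returns the picture (384x512x3 uint8, red, green, blue); there is no depth.
- viewer.calibration(name): a dict with "fx", "fy", "cx", "cy" (pixels), "R" (3x3) and "t" (3): a world point X has camera coordinates R X + t. Camera axes: x right, y down, z forward; pixel columns grow to the right and rows downward; lengths in m; the calibration is good to about 2 mm. A picture is of the moment at which its call begins. calibration takes no time and is no camera call.
- robot.close_job(): hands the job in; it is judged then, once.
The state is a dict: "time": time; "joint_positions": joint angles; "qvel": joint speeds; "joint_torque": joint torques, N m; "tool_pos": TCP position; "ee_rot": TCP orientation; "wrist_force": force on the tool from outside, world axes, zero at the start; "wrist_torque": the same for the moment, N m; "width": finger opening in m; "finger_force": force on a finger pad.
Only numpy, scipy, OpenCV 4.12 (cv2) and the standard library are available. Lean on these libraries where they do the work, as an engineer would, in place of code of your own. Each camera call takes 0.05 s, during which the arm holds its last target. There are 200 camera calls.

TASK

Get the block ready for sawing, pushing only with shut fingertips and never pinching or lifting anything. Press down the ribbed pad in the middle of the sliding stop to free its brake and, keeping it down, push the slide along the rail until it butts against the set stop (the small collar with the thumb screw), then let the pad come up again so that the brake bites. Finally push the wooden block on the board flat against the fence and gently along it until its end touches the plate of the locked slide; leave the tools and other things where they are.

Things in the scene. Friction and masses are not known exactly. Their poses are not given: they have to be found in the camera images.
- saw_board: Crosscut board, fixed: plywood bed with an aluminium fence rail. Origin on the bench (z 0); x across the bed, away from the robot, to the fence; y along the rail to the robot's left; z up. In this frame, mm: bed x -75 to 75, y -200 to 220, top at z 12; fence x 30 to 60, same y, z 12 to 47, its working face x = 30; narrow saw slot across both at y = -35.
- stop_slide (a joint): Travel of the sliding stop (m): 0 at the rail's left end, growing to the right (-y of the board), towards the set stop. A dark steel saddle captive on top of the fence, centred at board x = 45 mm, 76 mm along the rail, 39 mm across. Brake on, it holds against more than 30 N; pad down, it runs with 1 to 2 N.
- thumb_pad (a joint): How far the ribbed pad in the slide's middle is pressed (m): 0 up, brake on; 0.008 fully down. Spring about 7 N at first, 10 N fully down; the brake is free from about 2 mm on, 3 to 7 mm is a good depth. Let go, it springs up and the brake bites at once.
- pad_top (a point): Middle of the top of the ribbed aluminium pad, 30 mm across the rail, 52 mm along it; 71 mm above the bench when up. Moves with slide and pad. It lies in a well 56 mm long between two cheeks, each 10 mm thick, whose tops are 81 mm above the bench; the well is open across the rail, so a fingertip in it can press the pad and push a cheek.
- slide_nose (a point): Middle of the outer face of the slide's right cheek, the face that butts against the set stop; 38 mm to the right (-y) of the pad's middle. Axes as the board's.
- stop_face (a point): Middle of the left (+y) face of the set stop: an aluminium collar 30 x 20 x 18 mm clamped on top of the fence rail, with a round knurled thumb screw on it (top 80 mm above the bench) and a fine index line; it does not move. The slide is home when slide_nose has the same y in the board's frame. Axes as the board's.
- plate_face (a point): Point on the right (-y) face of the slide's stop plate, 20 mm in front of the fence and 12 mm above the bench: the middle of where the block's end touches. The aluminium plate, 36 mm across the bed and 10 mm thick, hangs from the slide to 6 mm above the bed; its face lies 10 mm to the left (+y) of slide_nose. Axes as the board's.
- workpiece: Loose wooden block on the bed, at the right: 40 mm across the bed (its x), 100 mm along the rail (its y), 45 mm high, 0.08 to 0.17 kg. Origin at the middle of its underside. It starts 10 to 30 mm off the fence, slightly turned. Home, its side lies on the fence (origin at board x = 10 mm) and its left end on the plate (origin 50 mm to the right of plate_face).
- try_square: Bystander: try square 130 x 198 x 17 mm lying behind the fence; origin at the middle of its underside.
- tape_measure: Bystander: yellow tape measure 82 x 33 x 69 mm standing behind the fence; origin at the middle of its underside.
- pencil: Bystander: flat red carpenter's pencil, 168 mm, lying on the bed near its front edge, left of the saw slot; origin at the middle of its underside.
- spare_block: Bystander: wider and shorter wooden block 60 x 85 x 45 mm on the bench, left of the board; origin at the middle of its underside.

How it is judged:
By the outcome, as a careful person would: the job done as asked, in the order asked, and still so for the second after the job is handed in, with the robot touching nothing.
It also fails if it takes over 54 s, if anything falls off the work surface, if the arm or the gripper's body presses on something with over 40 N, if the wrist force passes 120 N, or if a joint passes its speed limit or range.

## Working session

There is one attempt and no reset: what is moved stays moved. The work goes in short steps, Python scripts to look and compute and a shell command to move; the robot and the scene stay as the last step left them, time stands still between calls to the robot, and variables do not carry over. Pictures are saved under pics/ and viewed, at most 10 in all, crops included, and the job is handed in when it is done.

```bash
mkdir -p pics
python3 - <<'E'
from bench import robot, viewer
import cv2, json
for n in("side","top"):
    im=viewer.snapshot(n); cv2.imwrite(f"pics/{n}0.png",cv2.resize(im[...,::-1],None,fx=1.5,fy=1.5,interpolation=cv2.INTER_CUBIC))
    c=viewer.calibration(n); print(n,{k:(v.round(4).tolist() if hasattr(v,'round') and hasattr(v,'tolist') else v) for k,v in c.items()})
o=robot.get_obs(); print(o)
E
```

```text
side {'fx': 407.3305346124236, 'fy': 407.3305346124236, 'cx': 253.5426775583537, 'cy': 186.55740264990558, 'R': [[0.9641, -0.2646, 0.021], [-0.1581, -0.6358, -0.7555], [0.2133, 0.7251, -0.6548]], 't': [-0.4574, 0.3602, 0.6399]}
top {'fx': 483.90030014481255, 'fy': 483.90030014481255, 'cx': 264.13685625653204, 'cy': 178.18939936558814, 'R': [[0.0285, -0.9995, 0.0145], [-0.9981, -0.0292, -0.0549], [0.0553, -0.0129, -0.9984]], 't': [0.317, 0.5661, 1.1263]}
{'time': 0.1, 'joint_positions': array([ 1.09991132e+00,  8.78757464e-02,  1.37205273e+00, -5.02532913e-05,
        1.68360296e+00, -1.03079666e-01]), 'qvel': array([-0.00079246, -0.00067999, -0.00453504,  0.00106888, -0.00079187,
        0.00049278]), 'joint_torque': array([ 2.14019150e-03, -3.41250300e+01, -3.03303766e+01,  7.20460271e-02,
        3.04064678e-02, -1.18274615e-04]), 'tool_pos': array([0.19755376, 0.51278081, 0.20444971]), 'ee_rot': array([-3.13965902e+00, -1.49815457e-04,  2.77378156e+00]), 'wrist_force': array([0.07628708, 1.15174659, 0.85182367]), 'wrist_torque': array([0.0221002 , 0.0075136 , 0.00742217]), 'finger_force': 0.0, 'width': 0.09414694810851987}
```

View pics/top0.png

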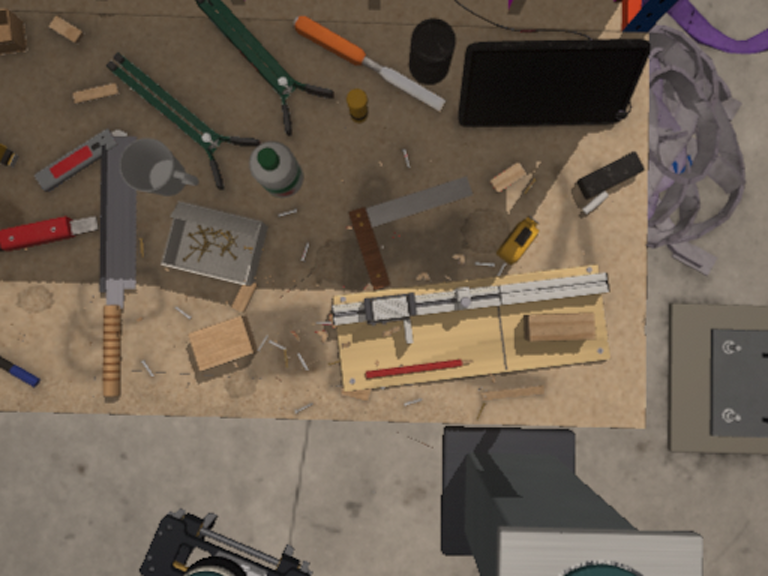

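View pics/side0.png

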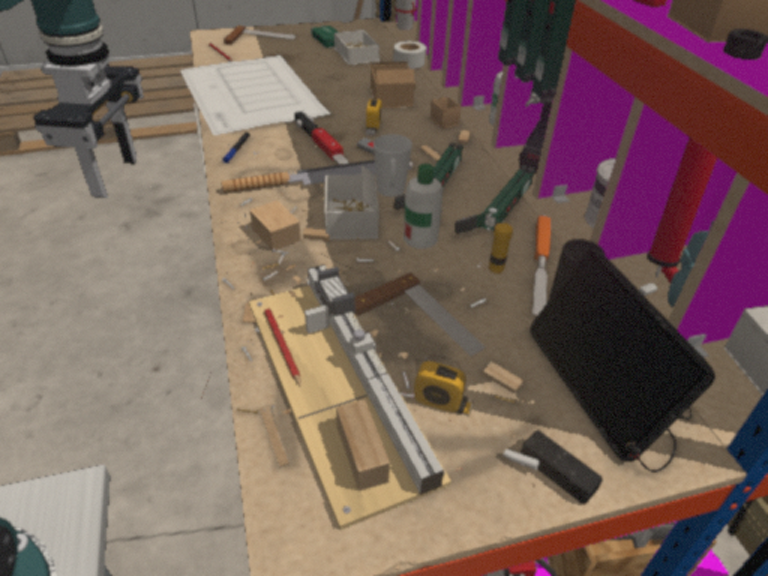

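The top view (1.5x) shows the board at about (334,297)–(608,360), slide centred at (390,307), set stop at (463,298) and block at (560,327). The pencil lies along (365,375)–(465,362). I'll take closer crops to get corner pixels.

Run:
```python
import cv2
from bench import viewer
t=viewer.snapshot("top")[...,::-1]; s=viewer.snapshot("side")[...,::-1]
cv2.imwrite("pics/tc.png",cv2.resize(t[170:270,215:415],None,fx=4,fy=4,interpolation=cv2.INTER_CUBIC))
cv2.imwrite("pics/sc.png",cv2.resize(s[170:355,160:310],None,fx=3.2,fy=3.2,interpolation=cv2.INTER_CUBIC))
```

```text
(no output)
```

View pics/tc.png

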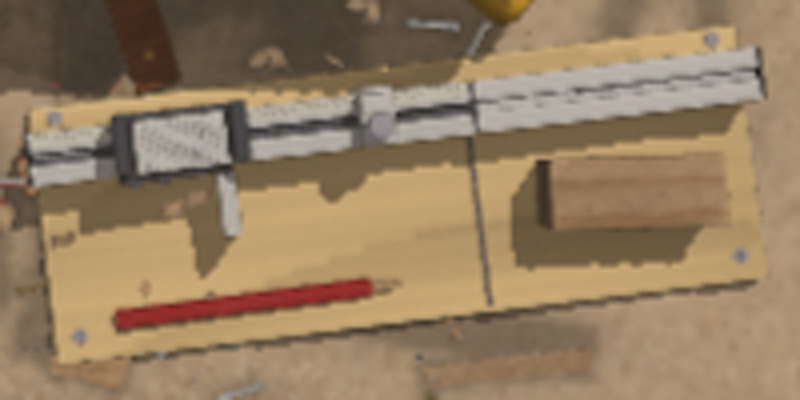

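View pics/sc.png

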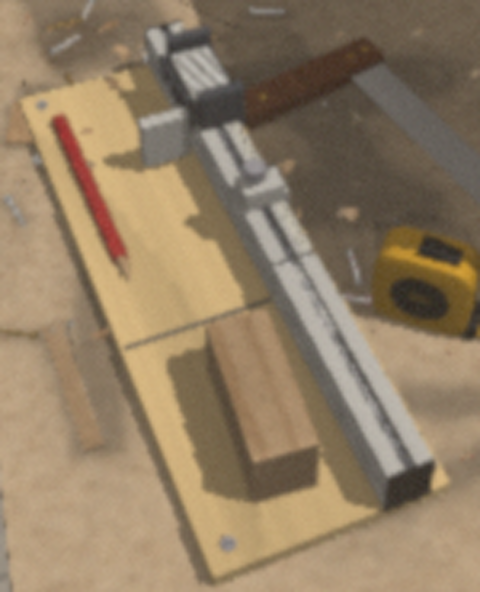

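The crops show clear corners. In the top crop, the fence's front top edge runs (33,187)–(763,98). The slide cheeks' outer edges are at u≈113–120 and 243–248, the stop's left face is at u≈357, and the block top spans (552,161)–(730,227). In the side crop, the block top corners are about (205,325), (270,308), (318,452) and (255,465).

```bash
cat > h.py <<'E'
import numpy as np
from bench import robot, viewer
def ray(n,px,z):
    c=viewer.calibration(n);R=np.array(c["R"]);t=np.array(c["t"])
    d=R.T@np.array([(px[0]-c["cx"])/c["fx"],(px[1]-c["cy"])/c["fy"],1]);o=-R.T@t
    return o+d*(z-o[2])/d[2]
T=lambda p:(215+(p[0]+.5)/4-.5,170+(p[1]+.5)/4-.5)
S=lambda p:(160+(p[0]+.5)/3.2-.5,170+(p[1]+.5)/3.2-.5)
E
python3 - <<'E'
from h import *
from scipy.optimize import least_squares
bp=[("top",T((60,362)),(-75,220,12)),("top",T((764,282)),(-75,-200,12)),("top",T((733,28)),(75,-200,12)),("top",T((30,108)),(75,220,12)),
("top",T((33,187)),(30,220,47)),("top",T((764,98)),(30,-200,47)),("top",T((757,47)),(60,-200,47)),("top",T((490,305)),(-75,-35,12)),
("side",S((213,580)),(-75,-200,12)),("side",S((22,100)),(-75,220,12)),("side",S((388,473)),(30,-200,47)),("side",S((433,460)),(60,-200,47)),("side",S((126,347)),(-75,-35,12))]
W=np.array([ray(n,p,b[2]/1000)[:2] for n,p,b in bp]);B=np.array([b[:2] for _,_,b in bp])/1000
f=lambda q:(B@np.array([[np.cos(q[2]),np.sin(q[2])],[-np.sin(q[2]),np.cos(q[2])]])+q[:2]-W).ravel()
r=least_squares(f,[.4,0,0]);q=r.x;print("board",q.round(4),np.degrees(q[2]));print((f(q).reshape(-1,2)*1000).round(1).tolist())
np.save("board.npy",q)
c,s=np.cos(q[2]),np.sin(q[2]);R=np.array([[c,-s],[s,c]])
def bd(n,p,z): w=ray(n,p,z)[:2]; return ((w-q[:2])@R*1000).round(1)
for nm,n,p,z in [("cheekR",'top',T((244,102)),.081),("cheekR2",'top',T((249,172)),.081),("cheekL",'top',T((113,117)),.081),("cheekL2",'top',T((120,183)),.081),
 ("cheekRs",'side',S((242,88)),.081),("cheekRs2",'side',S((204,97)),.081),
 ("stop",'top',T((358,92)),.065),("stop2",'top',T((362,140)),.065),("stops",'side',S((243,187)),.065),("stops2",'side',S((275,170)),.065),
 ("plate",'top',T((240,236)),.065),
 ("bLB",'top',T((552,161)),.057),("bLF",'top',T((553,228)),.057),("bRB",'top',T((727,154)),.057),("bRF",'top',T((730,227)),.057),
 ("bs1",'side',S((205,325)),.057),("bs2",'side',S((270,308)),.057),("bs3",'side',S((318,452)),.057),("bs4",'side',S((255,465)),.057)]:
  print(nm,bd(n,p,z))
E
```

```text
board [0.4685 0.2025 0.1439] 8.245191675181907
[[-0.3, 1.3], [2.2, -2.6], [1.6, -1.4], [0.6, 0.4], [1.4, -0.3], [-0.9, 0.3], [-0.4, 0.3], [-3.6, -0.4], [0.7, 1.3], [-0.5, 3.1], [-0.4, -2.0], [2.1, 1.0], [-2.7, -1.0]]
cheekR [62.3 97.1]
cheekR2 [23.6 98.9]
cheekL [ 62.4 170. ]
cheekL2 [ 25.8 170.2]
cheekRs [59.5 95. ]
cheekRs2 [31.5 96.4]
stop [60.8 32.2]
stop2 [33.8 33.2]
stops [30.4 20.3]
stops2 [56.1 26.6]
plate [-11.6 107.4]
bLB [  9.5 -73.1]
bLF [-28.  -68.9]
bRB [   2.  -172.3]
bRF [ -39.1 -168.6]
bs1 [-30.5 -70.3]
bs2 [ 10.8 -73.6]
bs3 [  -2.9 -176.4]
bs4 [ -38.3 -170.2]
```

```bash
cat >> h.py <<'E'
q=np.load("board.npy");_c,_s=np.cos(q[2]),np.sin(q[2]);RB=np.array([[_c,-_s],[_s,_c]])
def w(bx,by): return RB@np.array([bx,by])/1000+q[:2]
def state(*tgt):
    from scipy.spatial.transform import Rotation as Ro
    o=robot.get_obs();R=Ro.from_euler("xyz",o["ee_rot"]).as_matrix();p=o["tool_pos"]
    print("t",round(o["time"],2),"board mm",((p[:2]-q[:2])@RB*1000).round(1),"z",(p[2]*1000).round(1),"F",(RB.T@o["wrist_force"][:2]).round(1),o["wrist_force"][2].round(1),"w",round(o["width"],4))
    G=Ro.from_euler("xyz",[np.pi,0,np.pi/2+q[2]]).as_matrix()
    print("turn",(np.degrees(Ro.from_matrix(R.T@G).as_rotvec())/30).round(3))
    for bx,by,z in tgt: print((bx,by,z),"shift",(R.T@(np.r_[w(bx,by),z/1000]-p)/.2).round(3))
E
python3 -c "
from h import *
state((45,122,150))"
```

```text
t 0.2 board mm [-223.6  346. ] z 204.8 F [0.7 0.3] -0.3 w 0.0939
turn [-2.000e-03  1.000e-03  2.023e+00]
(45, 122, 150) shift [-1.719 -0.319  0.274]
```

```bash
python3 -m handwheel '[[-0.2,0,0,0,0,0.2],[-0.4,-0.05,0,0,0,0.4],[-0.6,-0.1,0,0,0,0.6],[-0.8,-0.15,0,0,0,0.8],[-0.95,-0.17,0,0,0,1],[-0.95,-0.17,0,0,0,1]]' 1; python3 -c "
from h import *
state((45,122,150))"
```

```text
time: 0.7
tool_pos: [0.3672, 0.4099, 0.2048]
ee_rot: [3.142, 0.003, 2.24]
wrist_force: [0.6, -0.2, -0.2]
width: 0.0575
finger_force: 0.0
t 0.7 board mm [-70.5 219.8] z 204.8 F [ 0.6 -0.3] -0.2 w 0.0575
turn [1.000e-03 5.000e-03 1.004e+00]
(45, 122, 150) shift [-0.712  0.254  0.276]
```

```bash
python3 -m handwheel '[[-0.2,0.08,0,0,0,0.24],[-0.4,0.15,0,0,0,0.48],[-0.6,0.22,0.05,0,0,0.72],[-0.71,0.254,0.15,0,0,1],[-0.71,0.254,0.27,0,0,1],[-0.71,0.254,0.27,0,0,1],[-0.71,0.254,0.27,0,0,1],[-0.71,0.254,0.27,0,0,1]]'
python3 - <<'E'
from h import *
import cv2
state((45,122,90))
t=viewer.snapshot("top")[...,::-1]; s=viewer.snapshot("side")[...,::-1]
a=cv2.resize(t[160:260,200:330],(520,400),interpolation=cv2.INTER_CUBIC);b=cv2.resize(s[120:220,170:240],(280,400),interpolation=cv2.INTER_CUBIC)
cv2.imwrite("pics/above.png",np.hstack([a,b]))
E
```

```text
time: 1.37
tool_pos: [0.4911, 0.3357, 0.1526]
ee_rot: [3.141, -0.001, 1.729]
wrist_force: [-0.7, 0.3, 0.3]
width: 0.0042
finger_force: 0.0
t 1.37 board mm [ 41.4 128.6] z 152.6 F [-0.7  0.4] 0.3 w 0.0042
turn [ 0.002 -0.002  0.028]
(45, 122, 90) shift [-0.034  0.017  0.313]
```

View pics/above.png

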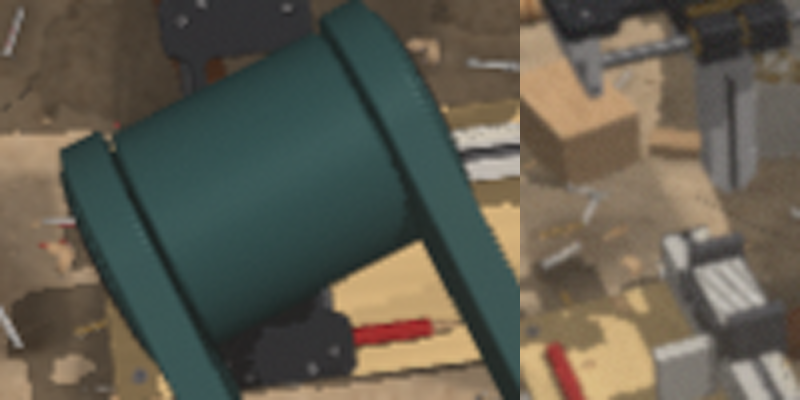

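The shut fingers hang above the slide's well (side crop tip about (735,185), pad about (725,285)). I'll descend.

```bash
python3 -m handwheel '[[-0.02,0.017,0.1,0,0,0.02],[-0.02,0.017,0.2,0,0,0.02],[-0.025,0.017,0.28,0,0,0.02],[-0.025,0.017,0.28,0,0,0.02],[-0.025,0.017,0.28,0,0,0.02]]'; python3 -c "
from h import *
state((45,122,66))"
```

```text
time: 1.88
tool_pos: [0.4952, 0.3309, 0.0962]
ee_rot: [3.141, -0.0, 1.718]
wrist_force: [0.1, 0.2, 0.3]
width: 0.0006
finger_force: 0.0
t 1.88 board mm [ 44.9 123.2] z 96.2 F [0.2 0.2] 0.3 w 0.0006
turn [ 0.    -0.     0.005]
(45, 122, 66) shift [-0.006  0.001  0.151]
```

```bash
python3 -m handwheel '[[0,0,0.05,0,0,0],[0,0,0.1,0,0,0],[0,0,0.12,0,0,0],[0,0,0.135,0,0,0],[0,0,0.15,0,0,0],[0,0,0.15,0,0,0],[0,0,0.15,0,0,0]]'; python3 -c "
from h import *
state((45,122,66))"
```

```text
time: 2.47
tool_pos: [0.4955, 0.3303, 0.0673]
ee_rot: [3.142, -0.0, 1.716]
wrist_force: [-3.9, -1.8, 7.2]
width: 0.0004
finger_force: 3.8
t 2.47 board mm [ 45.1 122.6] z 67.3 F [-4.1 -1.2] 7.2 w 0.0004
turn [ 0.    -0.001  0.003]
(45, 122, 66) shift [-0.003 -0.     0.007]
```

```bash
python3 -m handwheel '[[0,0,0.008,0,0,0],[-0.02,0,0.008,0,0,0],[-0.04,0,0.008,0,0,0],[-0.06,0,0.008,0,0,0],[-0.08,0,0.008,0,0,0],[-0.1,0,0.008,0,0,0],[-0.12,0,0.008,0,0,0],[-0.14,0,0.008,0,0,0],[-0.16,0,0.008,0,0,0],[-0.16,0,0.008,0,0,0]]'; python3 -c "
from h import *
state((45,52,66))"
```

```text
time: 3.3
tool_pos: [0.5002, 0.2988, 0.0663]
ee_rot: [3.141, -0.001, 1.716]
wrist_force: [-4.3, -1.1, 7.3]
width: 0.0007
finger_force: 4.0
t 3.3 board mm [45.2 90.7] z 66.3 F [-4.4 -0.5] 7.3 w 0.0007
turn [ 0.001 -0.003  0.002]
(45, 52, 66) shift [-0.194 -0.001  0.001]
```

```bash
python3 -m handwheel '[[-0.02,0,0,0,0,0],[-0.04,0,0,0,0,0],[-0.06,0,0,0,0,0],[-0.08,0,0,0,0,0],[-0.1,0,0,0,0,0],[-0.12,0,0,0,0,0],[-0.13,0,0,0,0,0],[-0.14,0,0,0,0,0],[-0.14,0,0,0,0,0]]'; python3 -c "
from h import *
state((45,52,66))"
```

```text
time: 4.05
tool_pos: [0.5043, 0.2714, 0.0662]
ee_rot: [3.141, -0.002, 1.716]
wrist_force: [-3.9, -0.7, 8.5]
width: 0.0007
finger_force: 4.0
t 4.05 board mm [45.3 63. ] z 66.2 F [-4.  -0.1] 8.5 w 0.0007
turn [ 0.002 -0.003  0.003]
(45, 52, 66) shift [-0.055 -0.002  0.001]
```

```bash
python3 -m handwheel '[[-0.01,0,0,0,0,0],[-0.02,0,0,0,0,0],[-0.03,0,0,0,0,0],[-0.04,0,0,0,0,0],[-0.045,0,0,0,0,0],[-0.05,0,0,0,0,0],[-0.055,0,0,0,0,0],[-0.06,0,0,0,0,0],[-0.06,0,0,0,0,0]]'; python3 -c "
from h import *
state((45,52,66))"
```

```text
time: 4.8
tool_pos: [0.5073, 0.2623, 0.0671]
ee_rot: [3.136, -0.007, 1.717]
wrist_force: [-2.9, 4.4, 7.5]
width: 0.0003
finger_force: 3.8
t 4.8 board mm [46.9 53.6] z 67.1 F [-2.2  4.8] 7.5 w 0.0003
turn [ 0.01  -0.013  0.004]
(45, 52, 66) shift [-0.008 -0.01   0.005]
```

```bash
python3 -m handwheel '[[-0.01,0,0,0,0,0],[-0.02,0,0,0,0,0],[-0.02,0,0,0,0,0],[-0.02,0,0,0,0,0]]'; python3 -c "
from h import *
state((45,52,66))"
```

```text
time: 5.13
tool_pos: [0.5076, 0.2608, 0.0672]
ee_rot: [3.136, -0.011, 1.718]
wrist_force: [-3.0, 10.3, 6.0]
width: 0.0004
finger_force: 7.6
t 5.13 board mm [47. 52.] z 67.2 F [-1.5 10.6] 6.0 w 0.0004
turn [ 0.011 -0.022  0.005]
(45, 52, 66) shift [-0.    -0.01   0.006]
```

Firm contact at 10 N. I'll ease the push a little, then lift so the brake bites while the slide is held against the stop.

```bash
python3 -m handwheel '[[0.01,0,0,0,0,0],[0.01,0,-0.01,0,0,0],[0.01,0,-0.02,0,0,0],[0.01,0,-0.03,0,0,0],[0.012,0,-0.04,0,0,0],[0.03,0,-0.06,0,0,0],[0.05,0,-0.12,0,0,0],[0.05,0,-0.25,0,0,0],[0.05,0,-0.4,0,0,0],[0.05,0,-0.4,0,0,0]]'; python3 -c "
from h import *
state((-65,-75,120))"
```

```text
time: 5.97
tool_pos: [0.509, 0.2664, 0.1523]
ee_rot: [3.128, -0.003, 1.716]
wrist_force: [0.7, 0.0, 0.9]
width: 0.0005
finger_force: 0.0
t 5.97 board mm [49.2 57.4] z 152.3 F [ 0.7 -0.1] 0.9 w 0.0005
turn [ 0.025 -0.005  0.003]
(-65, -75, 120) shift [-0.661 -0.574  0.152]
```

```bash
python3 -m handwheel '[[-0.2,-0.12,0,0,0,0],[-0.4,-0.3,0,0.02,0,0],[-0.6,-0.45,0,0.02,0,0],[-0.8,-0.56,0.1,0.02,0,0],[-0.89,-0.56,0.25,0.02,0,0],[-0.89,-0.56,0.25,0.02,0,0],[-0.89,-0.56,0.25,0.02,0,0],[-0.89,-0.56,0.25,0.02,0,0]]'
python3 - <<'E'
from h import *
import cv2
state((-62,-121,21))
t=viewer.snapshot("top")[...,::-1]; s=viewer.snapshot("side")[...,::-1]
a=cv2.resize(t[170:270,215:315],(500,500),interpolation=cv2.INTER_CUBIC);b=cv2.resize(s[170:350,190:298],(300,500),interpolation=cv2.INTER_CUBIC)
cv2.imwrite("pics/home.png",np.hstack([a,b]))
E
```

```text
time: 6.63
tool_pos: [0.4201, 0.0722, 0.0941]
ee_rot: [-3.131, -0.0, 1.714]
wrist_force: [0.7, 0.9, 0.8]
width: 0.0006
finger_force: 0.0
t 6.63 board mm [ -66.6 -122.1] z 94.1 F [0.8 0.7] 0.8 w 0.0006
turn [-0.02  -0.001 -0.002]
(-62, -121, 21) shift [0.005 0.027 0.365]
```

View pics/home.png

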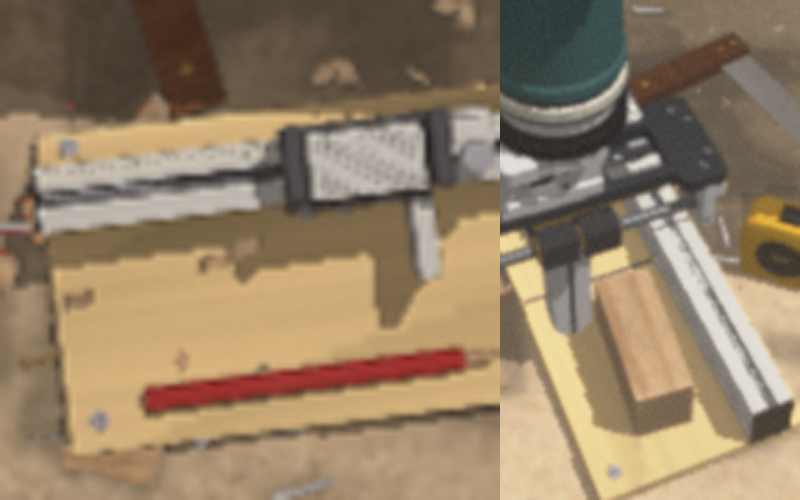

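The slide butts against the collar (top crop, cheek edge about (452,140)), and the pencil is untouched. The fingers are in front of the block. Next I'll descend and push the block to the fence.

```bash
python3 -m handwheel '[[0.005,0.015,0.15,-0.02,0,0],[0.005,0.015,0.28,-0.02,0,0],[0.005,0.015,0.35,-0.02,0,0],[0.005,0.015,0.355,-0.02,0,0],[0.005,0.015,0.355,-0.02,0,0]]'; python3 -c "
from h import *
state((-46,-121,21),(-22,-121,21))"
```

```text
time: 7.15
tool_pos: [0.4228, 0.0749, 0.0232]
ee_rot: [-3.142, -0.0, 1.718]
wrist_force: [-0.4, 0.5, -0.2]
width: 0.0004
finger_force: 0.0
t 7.15 board mm [ -63.5 -119.8] z 23.2 F [-0.3  0.5] -0.2 w 0.0004
turn [-0.    -0.001  0.006]
(-46, -121, 21) shift [-0.007  0.087  0.011]
(-22, -121, 21) shift [-0.007  0.207  0.011]
```

```bash
python3 -m handwheel '[[0,0.03,0,0,0,0],[0,0.06,0,0,0,0],[0,0.08,0,0,0,0],[0,0.1,0,0,0,0],[0,0.12,0,0,0,0],[0,0.14,0,0,0,0],[0,0.16,0,0,0,0],[0,0.175,0,0,0,0],[0,0.19,0,0,0,0],[0,0.19,0,0,0,0]]'; python3 -c "
from h import *
state((-22,-121,21))"
```

```text
time: 7.98
tool_pos: [0.4606, 0.0795, 0.0228]
ee_rot: [3.141, -0.0, 1.716]
wrist_force: [-0.1, -0.1, -0.1]
width: 0.0003
finger_force: 0.0
t 7.98 board mm [ -25.5 -120.6] z 22.8 F [-0.2 -0.1] -0.1 w 0.0003
turn [ 0.001 -0.     0.003]
(-22, -121, 21) shift [-0.002  0.018  0.009]
```

```bash
python3 -m handwheel '[[0,0.01,0,0,0,0],[0,0.02,0,0,0,0],[0,0.03,0,0,0,0],[0,0.035,0,0,0,0],[0,0.035,0,0,0,0]]'; python3 -c "
from h import *
state((-22,-121,21))"
```

```text
time: 8.4
tool_pos: [0.4624, 0.0798, 0.0226]
ee_rot: [-3.131, 0.0, 1.716]
wrist_force: [-12.8, -3.0, 10.6]
width: 0.0001
finger_force: 6.7
t 8.4 board mm [ -23.7 -120.6] z 22.6 F [-13.1  -1.2] 10.6 w 0.0001
turn [-0.021  0.     0.003]
(-22, -121, 21) shift [-0.002  0.008  0.008]
```

```bash
python3 -m handwheel '[[0,-0.03,0,0,0,0],[0,-0.12,0,0,0,0],[0,-0.12,-0.2,0,0,0],[-0.1,-0.12,-0.33,0,0,0],[-0.28,0,-0.33,0,0,0],[-0.4,0.13,-0.33,0,0,0],[-0.4,0.13,-0.33,0,0,0],[-0.4,0.13,-0.33,0,0,0]]'
python3 - <<'E'
from h import *
import cv2
state((7,-198,22))
s=viewer.snapshot("side")[...,::-1]; t=viewer.snapshot("top")[...,::-1]
cv2.imwrite("pics/fence.png",np.hstack([cv2.resize(s[230:360,200:330],(400,400),interpolation=cv2.INTER_CUBIC),cv2.resize(t[170:270,310:410],(400,400),interpolation=cv2.INTER_CUBIC)]))
E
```

```text
time: 9.07
tool_pos: [0.5051, 0.0041, 0.0885]
ee_rot: [3.141, -0.0, 1.714]
wrist_force: [0.6, -0.9, 0.3]
width: 0.0005
finger_force: 0.0
t 9.07 board mm [   7.7 -201.6] z 88.5 F [ 0.5 -1. ] 0.3 w 0.0005
turn [ 0.    -0.001 -0.002]
(7, -198, 22) shift [ 0.018 -0.004  0.332]
```

View pics/fence.png

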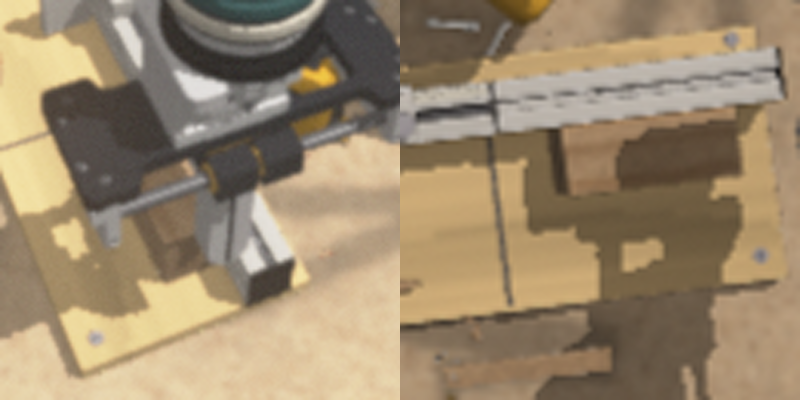

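The top crop shows the block flush along the fence, with its right end at about (741,175), board y≈-170. I'll lower behind that end.

```bash
python3 -m handwheel '[[0.01,-0.01,0.15,0,0,0],[0.01,-0.01,0.28,0,0,0],[0.01,-0.01,0.325,0,0,0],[0.01,-0.01,0.325,0,0,0],[0.03,-0.01,0.325,0,0,0],[0.06,-0.01,0.325,0,0,0],[0.08,-0.01,0.325,0,0,0],[0.1,-0.01,0.325,0,0,0],[0.11,-0.01,0.325,0,0,0]]'; python3 -c "
from h import *
state((7,-65,22))"
```

```text
time: 9.92
tool_pos: [0.4998, 0.0271, 0.0251]
ee_rot: [3.139, 0.001, 1.717]
wrist_force: [0.3, -2.0, 0.6]
width: 0.0005
finger_force: 0.7
t 9.92 board mm [   5.8 -178.2] z 25.1 F [-0. -2.] 0.6 w 0.0005
turn [0.004 0.001 0.004]
(7, -65, 22) shift [0.566 0.007 0.015]
```

```bash
python3 -m handwheel '[[0.03,0,0,0,0,0],[0.06,0,0,0,0,0],[0.09,0,0,0,0,0],[0.12,0,0,0,0,0],[0.15,0,0,0,0,0],[0.18,0,0,0,0,0],[0.21,0,0,0,0,0],[0.24,0,0,0,0,0],[0.27,0,0,0,0,0],[0.27,0,0,0,0,0]]'; python3 -c "
from h import *
state((7,-65,22))"
```

```text
time: 10.75
tool_pos: [0.4908, 0.0813, 0.0236]
ee_rot: [-3.141, -0.001, 1.717]
wrist_force: [0.7, -0.6, 1.1]
width: 0.0006
finger_force: 0.0
t 10.75 board mm [   4.6 -123.2] z 23.6 F [ 0.6 -0.7] 1.1 w 0.0006
turn [-0.001 -0.002  0.005]
(7, -65, 22) shift [0.291 0.013 0.009]
```

```bash
python3 -m handwheel '[[0.03,0,0,0,0,0],[0.06,0,0,0,0,0],[0.09,0,0,0,0,0],[0.12,0,0,0,0,0],[0.15,0,0,0,0,0],[0.18,0,0,0,0,0],[0.21,0,0,0,0,0],[0.23,0,0,0,0,0],[0.24,0,0,0,0,0],[0.24,0,0,0,0,0]]'
python3 - <<'E'
from h import *
import cv2
state((7,-65,22))
s=viewer.snapshot("side")[...,::-1]; t=viewer.snapshot("top")[...,::-1]
cv2.imwrite("pics/along.png",np.hstack([cv2.resize(s[190:320,180:310],(400,400),interpolation=cv2.INTER_CUBIC),cv2.resize(t[170:270,270:370],(400,400),interpolation=cv2.INTER_CUBIC)]))
E
```

```text
time: 11.58
tool_pos: [0.4842, 0.128, 0.0239]
ee_rot: [3.141, -0.0, 1.717]
wrist_force: [0.1, 0.6, -0.3]
width: 0.0006
finger_force: 0.0
t 11.58 board mm [  4.8 -76. ] z 23.9 F [0.2 0.6] -0.3 w 0.0006
turn [ 0.    -0.001  0.004]
(7, -65, 22) shift [0.055 0.011 0.009]
```

View pics/along.png

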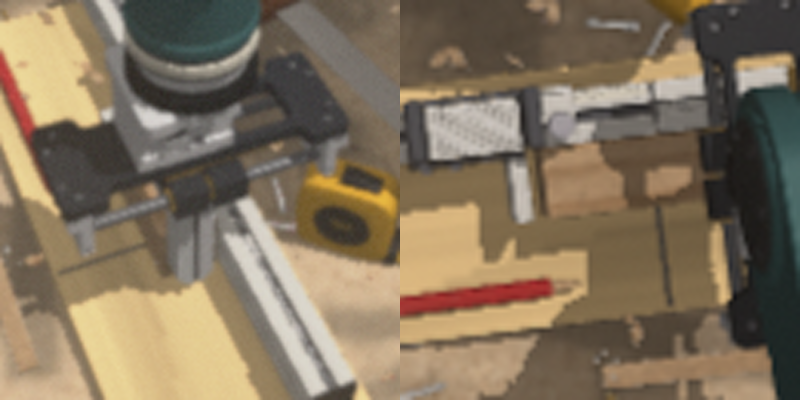

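The block lies along the fence with its left end at about (545,190), a few mm short of the plate at about (525,190). I'll go on gently.

```bash
python3 -m handwheel '[[0.01,0,0,0,0,0],[0.02,0,0,0,0,0],[0.03,0,0,0,0,0],[0.035,0,0,0,0,0],[0.04,0,0,0,0,0],[0.045,0,0,0,0,0],[0.05,0,0,0,0,0],[0.05,0,0,0,0,0]]'; python3 -c "
from h import *
state((7,-65,22))"
```

```text
time: 12.35
tool_pos: [0.483, 0.1368, 0.0239]
ee_rot: [3.141, 0.001, 1.716]
wrist_force: [1.0, -2.9, 0.7]
width: 0.0004
finger_force: 1.5
t 12.35 board mm [  5.  -67.1] z 23.9 F [ 0.6 -3. ] 0.7 w 0.0004
turn [0.001 0.003 0.003]
(7, -65, 22) shift [0.011 0.01  0.01 ]
```

```bash
python3 -m handwheel '[[0.005,0,0,0,0,0],[0.01,0,0,0,0,0],[0.01,0,0,0,0,0]]'; python3 -c "
from h import *
state((7,-65,22))"
```

```text
time: 12.6
tool_pos: [0.4831, 0.1368, 0.024]
ee_rot: [3.141, 0.005, 1.716]
wrist_force: [1.2, -8.1, 0.7]
width: 0.0006
finger_force: 4.1
t 12.6 board mm [  5.  -67.1] z 24.0 F [ 0.  -8.2] 0.7 w 0.0006
turn [0.001 0.01  0.003]
(7, -65, 22) shift [0.011 0.01  0.01 ]
```

```bash
python3 -m handwheel '[[-0.02,0,0,0,0,0],[-0.08,0,0,0,0,0],[-0.08,0,-0.2,0,0,0],[-0.08,-0.1,-0.33,0,0,0],[0.1,-0.24,-0.33,0,0,0],[0.22,-0.255,-0.33,0,0,0],[0.22,-0.255,-0.33,0,0,0],[0.22,-0.255,-0.2,0,0,0],[0.22,-0.255,0,0,0,0],[0.22,-0.255,0,0,0,0]]'; python3 -c "
from h import *
state((-23,-18,24))"
```

```text
time: 13.43
tool_pos: [0.4197, 0.1735, 0.0169]
ee_rot: [-3.127, 0.001, 1.716]
wrist_force: [-1.7, -0.9, -1.6]
width: 0.0005
finger_force: 0.0
t 13.43 board mm [-52.4 -21.7] z 16.9 F [-1.8 -0.6] -1.6 w 0.0005
turn [-0.028  0.003  0.003]
(-23, -18, 24) shift [ 0.018  0.147 -0.038]
```

```bash
python3 -m handwheel '[[0,0.02,-0.01,0,0,0],[0,0.05,-0.01,0,0,0],[0,0.08,-0.01,0,0,0],[0,0.1,-0.01,0,0,0],[0,0.12,-0.01,0,0,0],[0,0.13,-0.01,0,0,0],[0,0.14,-0.01,0,0,0],[0,0.145,-0.01,0,0,0],[0,0.145,-0.01,0,0,0]]'; python3 -c "
from h import *
state((-23,-18,24))"
```

```text
time: 14.18
tool_pos: [0.4476, 0.1787, 0.0273]
ee_rot: [-3.125, 0.0, 1.717]
wrist_force: [-21.8, -4.8, 19.2]
width: 0.0007
finger_force: 11.5
t 14.18 board mm [-24.1 -20.6] z 27.3 F [-22.2  -1.6] 19.2 w 0.0007
turn [-0.032  0.001  0.004]
(-23, -18, 24) shift [0.013 0.006 0.017]
```

```bash
python3 -m handwheel '[[0,-0.02,0,0,0,0],[0,-0.04,0,0,0,0],[0,-0.15,0,0,0,0],[0,-0.15,-0.2,0,0,0],[-0.1,-0.15,-0.4,0,0,0],[-0.3,-0.15,-0.5,0,0,0],[-0.5,-0.15,-0.5,0,0,0],[-0.7,-0.15,-0.5,0,0,0],[-0.9,-0.15,-0.5,0,0,0],[-0.9,-0.15,-0.5,0,0,0]]'
python3 - <<'E'
from h import *
import cv2
state((7,-65,22))
s=viewer.snapshot("side")[...,::-1]; t=viewer.snapshot("top")[...,::-1]
cv2.imwrite("pics/final.png",np.hstack([cv2.resize(s[200:310,190:300],(400,400),interpolation=cv2.INTER_CUBIC),cv2.resize(t[180:260,285:365],(400,400),interpolation=cv2.INTER_CUBIC)]))
E
```

```text
time: 15.02
tool_pos: [0.4528, -0.0098, 0.1275]
ee_rot: [3.138, 0.005, 1.707]
wrist_force: [0.2, -0.3, -1.1]
width: 0.0003
finger_force: 0.0
t 15.02 board mm [ -46.  -207.9] z 127.5 F [ 0.1 -0.3] -1.1 w 0.0003
turn [ 0.007  0.01  -0.014]
(7, -65, 22) shift [0.719 0.258 0.525]
```

View pics/final.png

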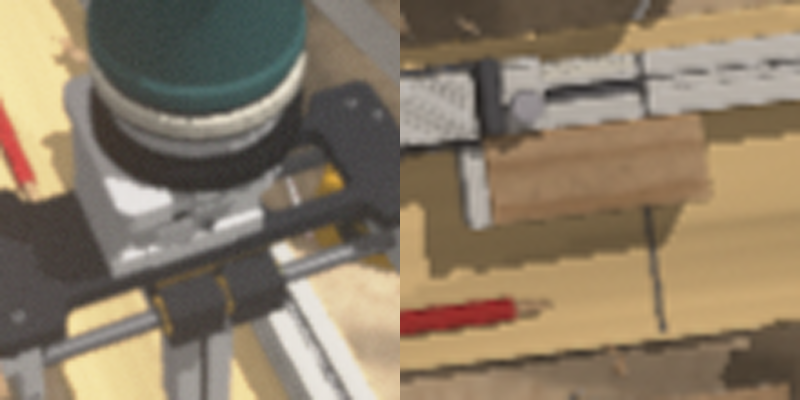

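The block lies flush on the fence, its left end on the plate (top crop about (490,185)). The slide is against the collar and the pencil undisturbed. I'll raise the arm, let it settle and hand in.

```bash
python3 -m handwheel '[[0,0,-0.1,0,0,0],[0,0,-0.1,0,0,0],[0,0,-0.1,0,0,0],[0,0,-0.1,0,0,0],[0,0,-0.1,0,0,0]]'; python3 -c "
from bench import robot
print(robot.close_job())"
```

```text
time: 15.53
tool_pos: [0.4504, -0.0018, 0.1451]
ee_rot: [-3.141, -0.0, 1.718]
wrist_force: [-0.4, 0.3, -0.0]
width: 0.0007
finger_force: 0.0
the job is handed in; nothing more can be done
None
```

Job handed in at about 15.5 s: the slide is locked against the set stop and the block is flush on the fence with its end on the plate, as far as the forces and the last picture show; no verdict was returned.

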